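Pack the lidded pans into the delivery carton

ROBOT

A 6-joint arm with a two-finger parallel gripper is mounted at the origin on the work surface. World frame = base frame: x ahead of the robot, y to its left, z up, the work surface at z = 0. Lengths are in m, angles in rad, forces in N, time in s.
With the tool pointing down it reaches from about 0.375 to 0.975 m from the base axis. Payload 3.8 kg.
Tool frame: the origin (TCP) lies between the finger pads; the fingertips stand 14 mm ahead of it and the grasp point (between the pads) lies 5 mm behind it; z points along the fingers, y is the direction in which the jaws open and shut (so a half turn about z gives the same grasp; the last joint's range is limited). The gripper opens to 85 mm and grips with 20 to 120 N. Pads are 22 mm wide; open, the fingers measure 114 mm over their backs; the gripper's body (76 mm by 85 mm) begins 54 mm behind the grasp point. The pads swing forward as they close: fully open they stand 13 mm farther back than shut.
Start: joints at [-1.33, 0.264, 1.604, -0, 1.274, -0.037], TCP at [0.185, -0.649, 0.245] pointing down, gripper open.
Joint ranges: [-2.63, 2.63], [-0.94, 2.18], [0.31, 2.57], [-1.31, 4.45], [0, 2.66], [-2.55, 2.55]. Speed limits (rad/s): [2.57, 2.57, 3.14, 3.14, 3.14, 3.14].

INTERFACE

Orientations are given as a unit quaternion [x, y, z, w].
In Python, from station import monitor, eyes, arm gives the robot as it stands. The module is installed in compiled form; this text tells all that it offers.
- The arm moves only by the tool play_rows, never from a script. Its argument "steps" is a list of rows, each a list of 3 entries, a list of its own where there are three numbers: the shift along the tool's x, y, z in cm, then the turn, a rotation vector about the tool's x, y, z in units of 5 degrees (1.0 is 5 degrees), then the opening in per cent of the stroke, from 0 (shut) to 100 (fully open). A call has 1 to 20 rows; each row shifts and turns the pose as measured when the row begins, along the tool's axes as they then stand; what a row does not reach is not made up. A row lasts 1/12 s, in which the tool goes at most 41.7 mm and 7.16 degrees, less where a joint would pass 70% of its speed; a pose out of reach is approached as far as the arm can. A call is refused whole if a number of a shift passes 4.17 or a number of a turn 1, either way. A call with a gripper value outside its range is refused whole. The fingers move at their own pace and stop on an object; "grip_force" is the grip in N (left out, the last holds). Time passes only in rows, so rows that do not move let the fingers close. It gives the time, the measured TCP pose, the force and the opening at its end, in the units of the state.
- monitor.observe(): the state, without advancing time (a new reading comes with each control period).
- eyes.grab_frame(name): name is "side" or "top"; returns (picture, depth): 400x640x3 uint8, red, green, blue; 400x640 float32, m along the optical axis (not along the pixel's ray), 0 where there is no reading.
- eyes.calibration(name): a dict with "intrinsics" (3x3 intrinsics, pixels), "extrinsics" (4x4, takes a point from camera to world coordinates). Camera axes: x right, y down, z forward; pixel columns grow to the right and rows downward; lengths in m; the calibration is good to about 2 mm. A picture is of the moment at which its call begins. calibration takes no time and is no camera call.
- arm.hand_in(): hands the job in, once; it reports no verdict.
The state is a dict: "t": time; "qpos": joint angles; "joint_velocities": joint speeds; "joint_efforts": joint torques, N m; "tool_pos": TCP position; "orientation": TCP orientation; "ft_force": force on the tool from outside, world axes, zero at the start; "moment": the same for the moment, N m; "finger_gap": opening from 0.0 (shut) to 1.0 (fully open).
Only numpy, scipy, OpenCV 4.12 (cv2) and the standard library are available. Lean on these libraries where they do the work, as an engineer would, in place of code of your own. Each camera call takes 0.05 s, during which the arm holds its last target. There are 200 camera calls.

TASK

The open carton on the bench already holds one long lidded steel pan. Fit the two smaller lidded rectangular steel pans in beside it, so that all three pans sit upright and flat on the carton's floor, none on top of another or propped on a wall. Lower the pans in rather than dropping them; the round canister, the lidless pan and the food can are not part of the order.

Things in the scene. Friction and masses are not known exactly. Their poses are not given: they have to be found in the camera images.
- carton: Open shallow brown carton, fixed to the bench, turned any way. Inside 182 mm along its x and 225 mm along its y; walls and floor 5 mm thick, wall tops 60 mm above the bench; short flaps hang down outside, 16 mm beyond the walls. Origin: centre of underside, on the bench, z up.
- long_pan: Long lidded steel pan in the carton: 75 mm (x) by 200 mm (y) at its lid, body 3 mm narrower each side, lid top 67 mm up; over the lid's middle a bar handle along y, 60 long, 14 wide, bar 83 to 99 mm up. Origin: centre of underside, z up. Loose, about 0.7 kg; its length (its y) lies along the carton's y, near the -x wall, leaving a free strip about 100 mm wide along the +x wall.
- oblong_pan: Oblong lidded steel pan on the bench: 115 mm (x) by 70 mm (y) at its lid, body 3 mm narrower each side, lid top 67 mm up; over the lid's middle a bar handle along x, 50 long, 14 wide, bar 83 to 99 mm up. Origin: centre of underside, z up. About 0.45 kg. Fits the free strip with its x along the carton's y, off to one end to leave room for the small pan.
- small_pan: Small, nearly square lidded steel pan on the bench: 65 mm (x) by 70 mm (y) at its lid, body 3 mm narrower each side, lid top 67 mm up; over the lid's middle a bar handle along x, 44 long, 14 wide, bar 83 to 99 mm up. Origin: centre of underside, z up. About 0.3 kg. Fits the rest of the free strip either way round.
There are look-alikes about, which are no part of the job. Leave any blue or orange look-alike of the oblong_pan alone.

How it is judged:
By the outcome, as a careful person would: the job done as asked, in the order asked, and still so for the second after the job is handed in, with the robot touching nothing.
It also fails if it takes over 59 s, if anything falls off the work surface, if the arm or the gripper's body presses on something with over 40 N, if the wrist force passes 120 N, or if a joint passes its speed limit or range.

## Working session

There is one attempt and no reset: what is moved stays moved. The work goes in short steps, Python scripts to look and compute and a tool call to move; the robot and the scene stay as the last step left them, time stands still between calls to the robot, and variables do not carry over. Pictures are saved under pics/ and viewed, about 8 in all and at most 12, crops included, and the job is handed in when it is done.

Besides the shell and the picture viewer there is one more tool, called after "Call:" by a JSON object that holds its "op" and its "data". play_rows: Moves the arm, as the interface text tells. Its arguments: {"type":"object","properties":{"steps":{"type":"array","items":{"type":"array"}},"grip_force":{"type":"number"}},"required":["steps"]}

```bash
mkdir -p pics
cat > h.py <<'E'
import numpy as np, cv2
from station import monitor, eyes, arm
def grab(n):
    p,d=eyes.grab_frame(n); return p,d
def world(n,d):
    c=eyes.calibration(n);K=np.array(c["intrinsics"]);T=np.array(c["extrinsics"])
    v,u=np.mgrid[:400,:640]
    P=np.stack([(u-K[0,2])/K[0,0]*d,(v-K[1,2])/K[1,1]*d,d],-1)
    return P@T[:3,:3].T+T[:3,3]
E
python3 - <<'E'
from h import *
for n in("top","side"):
    p,d=grab(n); np.savez(n+"0.npz",p=p,d=d)
    cv2.imwrite(f"pics/{n}0.png",p[...,::-1])
    c=eyes.calibration(n);print(n,np.round(c["intrinsics"],1).tolist(),np.round(c["extrinsics"],3).tolist(),(d==0).mean())
s=monitor.observe();print({k:np.round(v,3).tolist() for k,v in s.items()})
E
```

```text
top [[428.6, 0.0, 318.0], [0.0, 428.6, 202.9], [0.0, 0.0, 1.0]] [[-0.04, -0.976, 0.213, 0.204], [-0.999, 0.039, -0.012, 0.099], [0.003, -0.214, -0.977, 1.288], [0.0, 0.0, 0.0, 1.0]] 0.00408984375
side [[400.9, 0.0, 319.3], [0.0, 400.9, 206.4], [0.0, 0.0, 1.0]] [[-0.806, -0.366, 0.465, -0.102], [-0.592, 0.479, -0.648, 0.873], [0.014, -0.798, -0.603, 0.755], [0.0, 0.0, 0.0, 1.0]] 0.00406640625
{'t': 0.1, 'qpos': [-1.33, 0.265, 1.605, 0.0, 1.274, -0.037], 'joint_velocities': [-0.001, -0.002, -0.004, 0.0, 0.001, 0.001], 'joint_efforts': [0.0, -51.671, -36.859, -0.0, 0.006, -0.0], 'tool_pos': [0.185, -0.648, 0.244], 'orientation': [0.99, 0.138, -0.0, -0.001], 'ft_force': [-0.444, -0.14, 0.247], 'moment': [-0.069, 0.02, 0.017], 'finger_gap': 1.001}
```

View pics/top0.png

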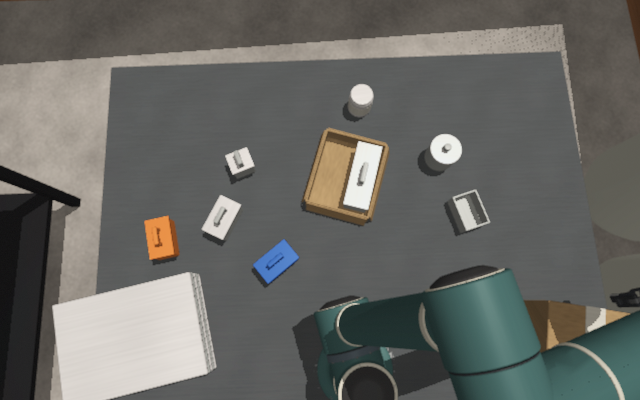

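View pics/side0.png

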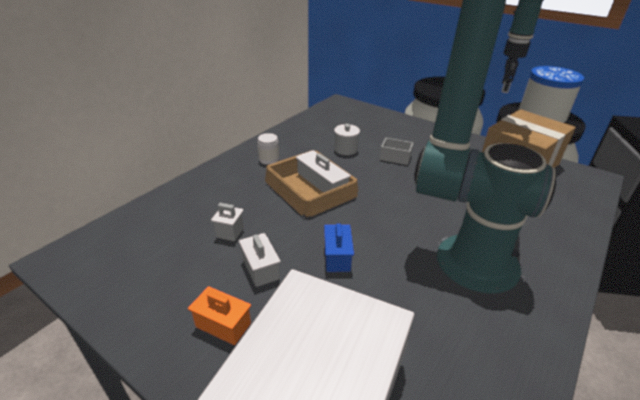

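Top view: the oblong steel pan is at (221,217) and the small steel pan at (240,163). The look-alikes are blue at (275,262) and orange at (161,239). The carton is at (346,177) with the long pan at (363,174). The canister (443,152), the lidless pan (469,212) and the can (361,98) are not wanted. The grey oblong and grey square fit the description because they are steel coloured, lidded and have bar handles. Next I'll measure them and check an enlarged crop.

```bash
cat >> h.py <<'E'
def rect(P,m):
    pts=P[m][:,:2].astype(np.float32)
    (c,s,a)=cv2.minAreaRect(pts*1000)
    if s[0]<s[1]: s=s[::-1];a+=90
    return np.round(c,1),np.round(s,1),round((a+90)%180-90,1),int(m.sum())
def measure(P,box,zs=(.058,.074)):
    """lid and handle rectangles (mm, long-axis deg) in pixel box"""
    u0,u1,v0,v1=box;B=np.zeros((400,640),bool);B[v0:v1,u0:u1]=1
    out={}
    for k,(a,b) in dict(lid=zs,bar=(.09,.108)).items():
        m=B&(P[...,2]>a)&(P[...,2]<b)
        n,l,st,_=cv2.connectedComponentsWithStats(m.astype(np.uint8))
        if n>1:
            m=l==1+np.argmax(st[1:,4]); out[k]=rect(P,m)+(round(float(np.median(P[m][:,2])),4),)
    return out
E
python3 - <<'E'
from h import *
f=np.load("top0.npz");P=world("top",f["d"])
g=np.load("side0.npz");Q=world("side",g["d"])
for n,b in dict(obl=(195,248,190,245),small=(220,260,143,185),long=(340,390,130,218),blue=(248,302,235,288),orange=(140,185,210,265)).items(): print("top",n,measure(P,b))
for n,b in dict(obl=(235,285,225,290),small=(208,245,198,245),long=(290,352,145,195)).items(): print("side",n,measure(Q,b))
# carton wall tops
for n,X,b in(("top",P,(295,395,120,230)),("side",Q,(260,362,145,218))):
    B=np.zeros((400,640),bool);B[b[2]:b[3],b[0]:b[1]]=1
    im=f["p"] if n=="top" else g["p"]
    hsv=cv2.cvtColor(im,cv2.COLOR_RGB2HSV)
    br=(hsv[...,1]>80)&B
    print(n,"walltop",rect(X,br&(X[...,2]>.053)&(X[...,2]<.068)),"floor",rect(X,br&(X[...,2]>-.002)&(X[...,2]<.012)), "bench z",np.median(X[60:70] [:,250:300,2]))
c=f["p"][125:295,140:400];cv2.imwrite("pics/c0.png",cv2.resize(c[...,::-1],None,fx=3,fy=3,interpolation=2))
E
```

```text
top obl {'lid': (array([442.7, 364.7]), array([115.1,  71.7]), -27.3, 836, 0.0667), 'bar': (array([442. , 365.3]), array([48.9, 16. ]), -28.8, 94, 0.0974)}
top small {'lid': (array([611.4, 312.5]), array([70. , 66.3]), -70.0, 415, 0.0663), 'bar': (array([610.6, 311.9]), array([43.4, 13.8]), 20.7, 70, 0.0986)}
top long {'lid': (array([539.8, -56.5]), array([220.9,  89.8]), -16.3, 1372, 0.071), 'bar': (array([550. , -51.8]), array([61.8, 13.8]), -16.8, 102, 0.1029)}
top blue {'lid': (array([309.4, 210.2]), array([115.2,  70.7]), -52.2, 902, 0.0665), 'bar': (array([309.3, 210. ]), array([49. , 14.2]), -52.6, 94, 0.0979)}
top orange {'lid': (array([390.8, 543. ]), array([116. ,  71.7]), 10.4, 863, 0.0666), 'bar': (array([389.3, 543.2]), array([48. , 15.1]), 10.2, 98, 0.0978)}
side obl {'lid': (array([442. , 368.1]), array([118. ,  70.1]), -27.7, 817, 0.0654), 'bar': (array([442.3, 368.3]), array([49.4, 13.2]), -27.8, 91, 0.097)}
side small {'lid': (array([610.3, 315.4]), array([71.6, 65.8]), -70.5, 323, 0.0655), 'bar': (array([610.1, 315. ]), array([44.1, 15.1]), 21.1, 78, 0.0962)}
side long {'lid': (array([556.9, -58.1]), array([220.8,  91.7]), -16.8, 743, 0.0698), 'bar': (array([551. , -48.2]), array([60. , 16.9]), -15.4, 78, 0.0994)}
top walltop (array([562.8,  -6. ]), array([248.5, 204.5]), -18.1, 957) floor (array([565.5,  -3.9]), array([268.5, 217.6]), -18.4, 2275) bench z -0.0013444320644486751
side walltop (array([562.6,  -2.3]), array([250.3, 205.8]), -18.0, 488) floor (array([605.8,  10.1]), array([349.3, 192.3]), -13.8, 675) bench z -0.16402443435896114
```

View pics/c0.png

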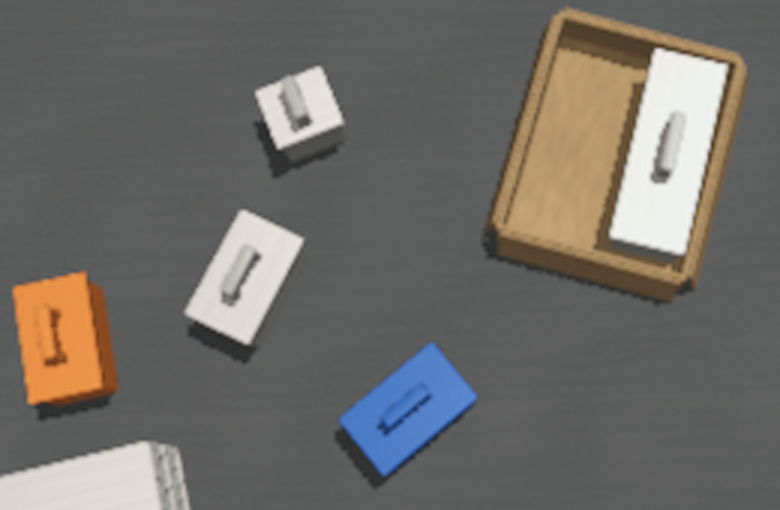

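The crop confirms it: the two unpainted grey pans, oblong at crop (245,277) and square at (300,107), match by colour and measured size (115x71, 70x66 mm). The blue and orange pans are the look-alikes. The long pan lies on the carton's right, so the free strip is on its left.

```bash
cat > plan.py <<'E'
import sys
from h import *
from scipy.spatial.transform import Rotation as R
def plan(x,y,z,yaw,grip,step=36.,rows=None):
    """straight line from the present pose; mm, deg (yaw of tool x); prints rows"""
    s=monitor.observe();p=np.array(s["tool_pos"])*1000;r=R.from_quat(s["orientation"])
    X=r.as_matrix()[:,0];a=np.degrees(np.arctan2(X[1],X[0]))
    goal=R.from_euler("z",yaw,degrees=True)*R.from_euler("x",180,degrees=True)
    D=np.array([x,y,z])-p
    dy=(yaw-a+180)%360-180
    if len(sys.argv)>6: dy=(dy+360)%360 if sys.argv[6]=="+" else dy
    n=max(1,int(np.ceil(max(np.linalg.norm(D)/step,abs(dy)/4.9))))
    if n==1 or abs(dy)<100: rv=(r.inv()*goal).as_rotvec(degrees=True)
    else: rv=np.array([0,0,-dy])
    print("t",round(s["t"],2),"pos",p.round(1),"yaw",round(a,1),"D",D.round(1),"n",n,"F",np.round(s["ft_force"],1),"gap",round(s["finger_gap"],3),"q",np.round(s["qpos"],2))
    out=[]
    for i in range(n):
        ri=r*R.from_rotvec(rv*i/n,degrees=True)
        out.append([np.round(ri.inv().apply(D/n)/10,2).tolist(),np.round(rv/n/5,2).tolist(),grip])
    print(str(out).replace(" ",""))
if __name__=="__main__":
    a=list(map(float,sys.argv[1:6])); plan(*a)
E
python3 plan.py 440 -10 230 100 60
```

```text
t 0.1 pos [ 185.  -648.5  244.1] yaw 15.9 D [255.  638.5 -14.1] n 20 F [-0.4 -0.1  0.2] gap 1.001 q [-1.33  0.26  1.61  0.    1.27 -0.04]
[[[2.1,-2.72,0.08],[-0.0,-0.0,-0.84],60.0],[[2.3,-2.56,0.08],[-0.0,-0.0,-0.84],60.0],[[2.48,-2.38,0.08],[-0.0,-0.0,-0.84],60.0],[[2.65,-2.2,0.07],[-0.0,-0.0,-0.84],60.0],[[2.8,-2.0,0.07],[-0.0,-0.0,-0.84],60.0],[[2.94,-1.79,0.07],[-0.0,-0.0,-0.84],60.0],[[3.06,-1.57,0.07],[-0.0,-0.0,-0.84],60.0],[[3.17,-1.34,0.07],[-0.0,-0.0,-0.84],60.0],[[3.26,-1.1,0.07],[-0.0,-0.0,-0.84],60.0],[[3.33,-0.86,0.07],[-0.0,-0.0,-0.84],60.0],[[3.38,-0.61,0.07],[-0.0,-0.0,-0.84],60.0],[[3.42,-0.36,0.07],[-0.0,-0.0,-0.84],60.0],[[3.44,-0.11,0.07],[-0.0,-0.0,-0.84],60.0],[[3.43,0.14,0.07],[-0.0,-0.0,-0.84],60.0],[[3.42,0.39,0.07],[-0.0,-0.0,-0.84],60.0],[[3.38,0.64,0.07],[-0.0,-0.0,-0.84],60.0],[[3.32,0.89,0.07],[-0.0,-0.0,-0.84],60.0],[[3.25,1.13,0.07],[-0.0,-0.0,-0.84],60.0],[[3.16,1.36,0.07],[-0.0,-0.0,-0.84],60.0],[[3.05,1.59,0.07],[-0.0,-0.0,-0.84],60.0]]
```

Call:
{"op": "play_rows", "data": {"steps": [[[2.1, -2.7, 0.1], [0, 0, -0.8], 60], [[2.3, -2.6, 0.1], [0, 0, -0.8], 60], [[2.5, -2.4, 0.1], [0, 0, -0.8], 60], [[2.6, -2.2, 0.1], [0, 0, -0.8], 60], [[2.8, -2.0, 0.1], [0, 0, -0.8], 60], [[2.9, -1.8, 0.1], [0, 0, -0.8], 60], [[3.1, -1.6, 0.1], [0, 0, -0.8], 60], [[3.2, -1.3, 0.1], [0, 0, -0.8], 60], [[3.3, -1.1, 0.1], [0, 0, -0.8], 60], [[3.3, -0.9, 0.1], [0, 0, -0.8], 60], [[3.4, -0.6, 0.1], [0, 0, -0.8], 60], [[3.4, -0.4, 0.1], [0, 0, -0.8], 60], [[3.4, -0.1, 0], [0, 0, -0.8], 60], [[3.4, 0.1, 0], [0, 0, -0.8], 60], [[3.4, 0.4, 0], [0, 0, -0.8], 60], [[3.4, 0.6, 0], [0, 0, -0.8], 60], [[3.3, 0.9, 0], [0, 0, -0.8], 60], [[3.2, 1.1, 0], [0, 0, -0.8], 60], [[3.2, 1.4, 0], [0, 0, -0.8], 60], [[3.0, 1.6, 0], [0, 0, -0.8], 60]], "grip_force": 60}}

```text
t: 1.77
tool_pos: [0.4435, 0.0159, 0.2236]
orientation: [0.649, 0.761, 0.002, -0.006]
ft_force: [0.6, -0.6, 0.1]
finger_gap: 0.602
```

```bash
python3 plan.py 442.3 366.5 190 152.2 60
```

```text
t 1.77 pos [443.5  15.9 223.6] yaw 99.1 D [ -1.2 350.6 -33.6] n 11 F [ 0.6 -0.6  0.1] gap 0.602 q [-0.03 -0.17  2.09  0.01  1.22 -0.19]
[[[3.15,0.49,0.34],[0.0,-0.01,-0.97],60.0],[[3.09,0.76,0.33],[0.0,-0.01,-0.97],60.0],[[3.02,1.01,0.33],[0.0,-0.01,-0.97],60.0],[[2.92,1.27,0.33],[0.0,-0.01,-0.97],60.0],[[2.81,1.51,0.32],[0.0,-0.01,-0.97],60.0],[[2.67,1.74,0.32],[0.0,-0.01,-0.97],60.0],[[2.52,1.96,0.32],[0.0,-0.01,-0.97],60.0],[[2.34,2.16,0.32],[0.0,-0.01,-0.97],60.0],[[2.15,2.35,0.31],[0.0,-0.01,-0.97],60.0],[[1.95,2.52,0.31],[0.0,-0.01,-0.97],60.0],[[1.73,2.68,0.31],[0.0,-0.01,-0.97],60.0]]
```

Call:
{"op": "play_rows", "data": {"steps": [[[3.1, 0.5, 0.3], [0, 0, -1], 60], [[3.1, 0.8, 0.3], [0, 0, -1], 60], [[3.0, 1.0, 0.3], [0, 0, -1], 60], [[2.9, 1.3, 0.3], [0, 0, -1], 60], [[2.8, 1.5, 0.3], [0, 0, -1], 60], [[2.7, 1.7, 0.3], [0, 0, -1], 60], [[2.5, 2.0, 0.3], [0, 0, -1], 60], [[2.3, 2.2, 0.3], [0, 0, -1], 60], [[2.1, 2.4, 0.3], [0, 0, -1], 60], [[1.9, 2.5, 0.3], [0, 0, -0.9], 60], [[1.7, 2.7, 0.3], [0, 0, -0.9], 60], [[0, 0, 0], [0, 0, 0], 60]]}}

```text
t: 2.77
tool_pos: [0.4272, 0.388, 0.1888]
orientation: [0.205, 0.979, 0.004, -0.005]
ft_force: [0.5, -0.3, 0.2]
finger_gap: 0.598
```

```bash
python3 plan.py 442.3 366.5 130 152.2 60 | tail -2
python3 - <<'E'
from h import *
p,d=grab("side");cv2.imwrite("pics/s1.png",cv2.resize(p[100:320,180:420][...,::-1],None,fx=3,fy=2.7))
E
```

```text
t 2.77 pos [427.2 388.  188.8] yaw 156.4 D [ 15.1 -21.5 -58.8] n 2 F [ 0.5 -0.3  0.2] gap 0.598 q [ 0.69  0.12  1.88  0.01  1.14 -0.48]
[[[-1.16,-0.7,2.92],[0.03,-0.07,0.42],60.0],[[-1.16,-0.65,2.93],[0.03,-0.07,0.42],60.0]]
```

View pics/s1.png

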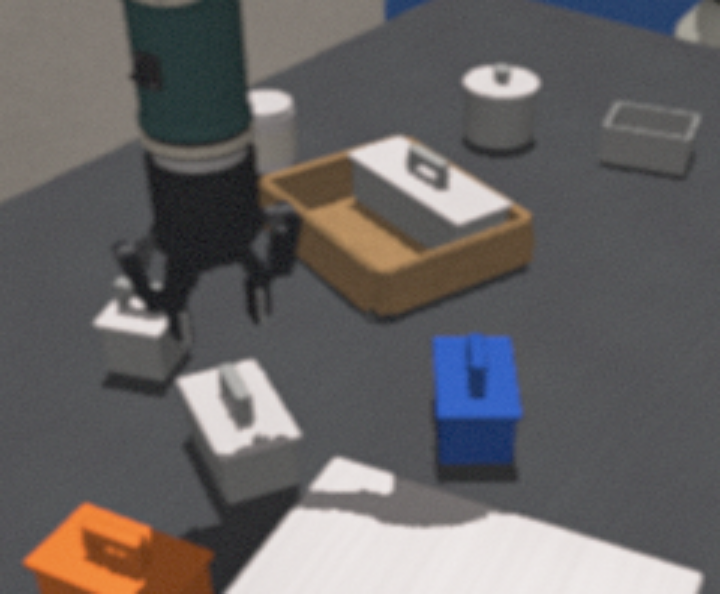

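The side view shows the gripper about 10 cm above the oblong pan (display (240,410)), with its jaws across the bar. It overshot slightly, so I'll correct and descend.

Call:
{"op": "play_rows", "data": {"steps": [[[-1.2, -0.7, 2.0], [0, 0, 0.4], 60], [[-1.1, -0.6, 2.0], [0, 0, 0.4], 60], [[0, 0, 1.5], [0, 0, 0], 60], [[0, 0, 0], [0, 0, 0], 60]]}}

```text
t: 3.15
tool_pos: [0.4422, 0.3628, 0.1319]
orientation: [0.242, 0.97, 0.001, -0.005]
ft_force: [-1.0, -0.9, -1.3]
finger_gap: 0.598
```

```bash
python3 plan.py 442.3 366.5 87 152.2 60
```

```text
t 3.15 pos [442.2 362.8 131.9] yaw 152.0 D [  0.1   3.7 -44.9] n 2 F [-1.  -0.9 -1.3] gap 0.598 q [ 0.64  0.17  1.94  0.01  1.04 -0.45]
[[[0.06,0.17,2.25],[0.0,-0.06,-0.02],60.0],[[0.07,0.17,2.25],[0.0,-0.06,-0.02],60.0]]
```

Call:
{"op": "play_rows", "data": {"steps": [[[0.1, 0.2, 1.5], [0, 0, 0], 60], [[0.1, 0.1, 1.5], [0, 0, 0], 60], [[0, 0, 1.0], [0, 0, 0], 60], [[0, 0, 0.4], [0, 0, 0], 60], [[0, 0, 0], [0, 0, 0], 60]]}}

```text
t: 3.57
tool_pos: [0.4424, 0.3623, 0.0883]
orientation: [0.245, 0.97, 0.001, -0.005]
ft_force: [-0.6, -0.7, -0.7]
finger_gap: 0.6
```

```bash
python3 plan.py 442.3 366.5 87 152.2 0
```

```text
t 3.57 pos [442.4 362.3  88.3] yaw 151.7 D [-0.1  4.2 -1.3] n 1 F [-0.6 -0.7 -0.7] gap 0.6 q [ 0.64  0.22  1.97  0.01  0.96 -0.44]
[[[0.21,0.37,0.13],[-0.01,-0.11,-0.1],0.0]]
```

Call:
{"op": "play_rows", "data": {"steps": [[[0.2, 0.4, 0.1], [0, -0.1, -0.1], 60], [[0, 0, 0], [0, 0, 0], 0], [[0, 0, 0], [0, 0, 0], 0], [[0, 0, 0], [0, 0, 0], 0], [[0, 0, 0], [0, 0, 0], 0], [[0, 0, 0], [0, 0, 0], 0], [[0, 0, 0], [0, 0, 0], 0]]}}

```text
t: 4.15
tool_pos: [0.4435, 0.3676, 0.0902]
orientation: [0.24, 0.971, 0.001, 0.001]
ft_force: [1.0, -1.1, -2.1]
finger_gap: 0.15
```

Call:
{"op": "play_rows", "data": {"steps": [[[0, 0, -0.5], [0, 0, 0], 0], [[0, 0, -1], [0, 0, 0], 0], [[0, 0, -2], [0, 0, 0], 0], [[0, 0, -2.5], [0, 0, 0], 0], [[0, 0, -2.5], [0, 0, 0], 0], [[0, 0, -1.5], [0, 0, 0], 0], [[0, 0, 0], [0, 0, 0], 0]]}}

```text
t: 4.73
tool_pos: [0.4402, 0.3652, 0.1933]
orientation: [0.24, 0.971, -0.003, -0.002]
ft_force: [1.4, 0.8, -3.5]
finger_gap: 0.151
```

```bash
python3 plan.py 535 47 190 162 0
python3 - <<'E'
from h import *
p,d=grab("side");P=world("side",d)
np.savez("side1.npz",p=p,d=d)
cv2.imwrite("pics/s2.png",cv2.resize(p[100:320,180:420][...,::-1],None,fx=3,fy=2.7))
E
```

```text
t 4.73 pos [440.2 365.2 193.3] yaw 152.2 D [  94.8 -318.2   -3.3] n 10 F [ 1.4  0.8 -3.5] gap 0.151 q [ 0.65  0.11  1.88 -0.    1.16 -0.44]
[[[-2.32,-2.37,0.04],[-0.01,-0.0,-0.2],0.0],[[-2.28,-2.41,0.04],[-0.01,-0.0,-0.2],0.0],[[-2.24,-2.45,0.04],[-0.01,-0.0,-0.2],0.0],[[-2.2,-2.49,0.04],[-0.01,-0.0,-0.2],0.0],[[-2.15,-2.53,0.04],[-0.01,-0.0,-0.2],0.0],[[-2.11,-2.56,0.04],[-0.01,-0.0,-0.2],0.0],[[-2.07,-2.6,0.04],[-0.01,-0.0,-0.2],0.0],[[-2.02,-2.63,0.04],[-0.01,-0.0,-0.2],0.0],[[-1.98,-2.67,0.04],[-0.01,-0.0,-0.2],0.0],[[-1.93,-2.7,0.03],[-0.01,-0.0,-0.2],0.0]]
```

View pics/s2.png

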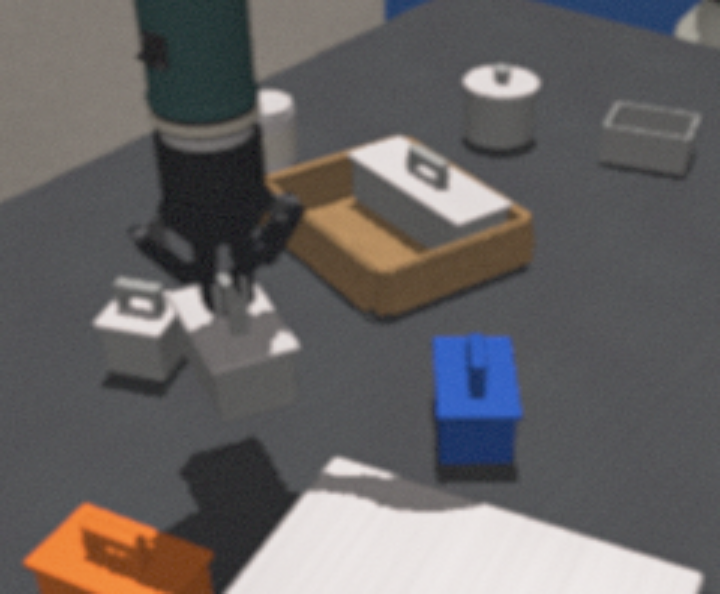

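The oblong pan is held level, with its shadow well below it (pan at (235,350) in the view). I'll carry it to the near end of the free strip.

Call:
{"op": "play_rows", "data": {"steps": [[[-1.2, -1.2, 0], [0, 0, -0.2], 0], [[-2.3, -2.4, 0], [0, 0, -0.2], 0], [[-2.2, -2.4, 0], [0, 0, -0.2], 0], [[-2.2, -2.5, 0], [0, 0, -0.2], 0], [[-2.2, -2.5, 0], [0, 0, -0.2], 0], [[-2.1, -2.6, 0], [0, 0, -0.2], 0], [[-2.1, -2.6, 0], [0, 0, -0.2], 0], [[-2.0, -2.6, 0], [0, 0, -0.2], 0], [[-2.0, -2.6, 0], [0, 0, -0.2], 0], [[-1.2, -1.6, 0], [0, 0, -0.2], 0], [[-0.5, -0.7, 0], [0, 0, 0], 0], [[0, 0, 0], [0, 0, 0], 0]]}}

```text
t: 5.78
tool_pos: [0.5264, 0.0554, 0.1778]
orientation: [0.148, 0.989, -0.006, -0.012]
ft_force: [0.4, -0.1, -3.2]
finger_gap: 0.149
```

```bash
python3 plan.py 535 47 190 162 0
```

```text
t 5.78 pos [526.4  55.4 177.8] yaw 163.0 D [ 8.6 -8.4 12.2] n 1 F [ 0.4 -0.1 -3.2] gap 0.149 q [ 0.06  0.06  1.97 -0.01  1.14 -1.21]
[[[-1.05,-0.57,-1.24],[-0.18,-0.25,0.2],0.0]]
```

Call:
{"op": "play_rows", "data": {"steps": [[[-1.0, -0.6, 0], [-0.2, -0.2, 0.2], 0], [[0, 0, 0], [0, 0, 0], 0], [[0, 0, 0], [0, 0, 0], 0]]}}

```text
t: 6.03
tool_pos: [0.5316, 0.0484, 0.1746]
orientation: [0.158, 0.987, 0.002, -0.005]
ft_force: [0.8, 0.8, -3.2]
finger_gap: 0.151
```

```bash
python3 plan.py 535 47 130 162 0;  python3 - <<'E'
from h import *
p,d=grab("side");P=world("side",d)
cv2.imwrite("pics/s3.png",cv2.resize(p[100:240,220:400][...,::-1],None,fx=4,fy=4))
E
```

```text
t 6.03 pos [531.6  48.4 174.6] yaw 161.8 D [  3.4  -1.4 -44.6] n 2 F [ 0.8  0.8 -3.2] gap 0.151 q [ 0.04  0.06  1.98  0.01  1.12 -1.22]
[[[-0.21,-0.02,2.23],[0.01,-0.06,-0.02],0.0],[[-0.19,-0.01,2.23],[0.01,-0.06,-0.02],0.0]]
```

View pics/s3.png

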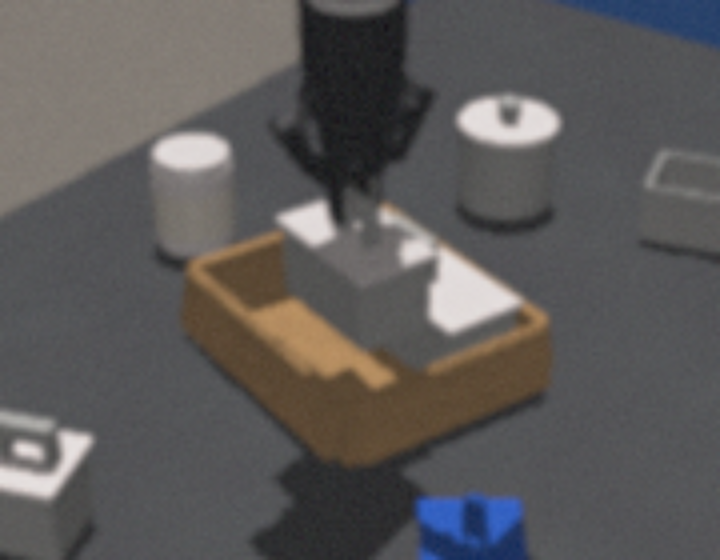

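The pan hovers over the free strip, parallel to the walls (pan at (360,270), carton's near corner at (345,460)). Lowering.

Call:
{"op": "play_rows", "data": {"steps": [[[-0.2, 0, 1.5], [0, 0, 0], 0], [[-0.2, 0, 1.8], [0, 0, 0], 0], [[0, 0, 1.2], [0, 0, 0], 0], [[0, 0, 0.5], [0, 0, 0], 0], [[0, 0, 0], [0, 0, 0], 0]]}}

```text
t: 6.5
tool_pos: [0.5339, 0.0536, 0.1234]
orientation: [0.155, 0.988, 0.003, -0.005]
ft_force: [-0.8, 0.3, -4.2]
finger_gap: 0.151
```

```bash
python3 plan.py 535 47 95 162 0
```

```text
t 6.5 pos [533.9  53.6 123.4] yaw 162.2 D [  1.1  -6.6 -28.4] n 1 F [-0.8  0.3 -4.2] gap 0.151 q [ 0.05  0.12  2.01  0.01  1.02 -1.22]
[[[-0.34,-0.6,2.84],[0.04,-0.13,0.04],0.0]]
```

Call:
{"op": "play_rows", "data": {"steps": [[[-0.2, -0.3, 0.8], [0, -0.1, 0], 0], [[-0.1, -0.2, 0.8], [0, 0, 0], 0], [[0, 0, 0.5], [0, 0, 0], 0], [[0, 0, 0], [0, 0, 0], 0]]}}

```text
t: 6.83
tool_pos: [0.5355, 0.0488, 0.1016]
orientation: [0.154, 0.988, 0.002, -0.0]
ft_force: [-0.1, -0.3, -3.5]
finger_gap: 0.145
```

```bash
python3 plan.py 535 47 95 162 0
```

```text
t 6.83 pos [535.5  48.8 101.6] yaw 162.3 D [-0.5 -1.8 -6.6] n 1 F [-0.1 -0.3 -3.5] gap 0.145 q [ 0.04  0.14  2.03  0.    0.96 -1.22]
[[[-0.01,-0.19,0.66],[0.04,-0.01,0.07],0.0]]
```

Call:
{"op": "play_rows", "data": {"steps": [[[0, -0.1, 0.3], [0, 0, 0], 0], [[0, 0, 0.2], [0, 0, 0], 0], [[0, 0, 0.2], [0, 0, 0], 0], [[0, 0, 0.2], [0, 0, 0], 0], [[0, 0, 0], [0, 0, 0], 0]]}}

```text
t: 7.25
tool_pos: [0.5363, 0.0471, 0.0959]
orientation: [0.154, 0.988, 0.002, 0.0]
ft_force: [-0.3, -0.5, -3.8]
finger_gap: 0.152
```

Call:
{"op": "play_rows", "data": {"steps": [[[0, 0, 0.2], [0, 0, 0], 0], [[0, 0, 0.2], [0, 0, 0], 0], [[0, 0, 0], [0, 0, 0], 0]]}}

```text
t: 7.5
tool_pos: [0.5378, 0.0466, 0.0956]
orientation: [0.154, 0.988, 0.002, 0.002]
ft_force: [-0.1, 0.5, -3.8]
finger_gap: 0.153
```

Call:
{"op": "play_rows", "data": {"steps": [[[0, 0, 0.4], [0, 0, 0], 0], [[0, 0, 0.3], [0, 0, 0], 0], [[0, 0, 0], [0, 0, 0], 0]]}}

```text
t: 7.75
tool_pos: [0.5394, 0.0462, 0.0959]
orientation: [0.154, 0.988, 0.002, 0.003]
ft_force: [-0.9, 0.5, -4.3]
finger_gap: 0.154
```

Run:
```python
from h import *
s=monitor.observe();print({k:np.round(v,3).tolist() for k,v in s.items()})
p,d=grab("side");P=world("side",d);np.savez("side2.npz",p=p,d=d)
cv2.imwrite("pics/s4.png",cv2.resize(p[100:240,220:400][...,::-1],None,fx=4,fy=4))
m=(P[...,2]>.06)&(P[...,2]<.09)&(P[...,0]>.45)&(P[...,0]<.7)&(P[...,1]>.0)&(P[...,1]<.11)
print(m.sum(),np.percentile(P[m][:,2],[5,25,50,75,95]))
```

```text
{'t': 7.75, 'qpos': [0.038, 0.152, 2.035, 0.003, 0.949, -1.225], 'joint_velocities': [0.0, -0.022, -0.016, -0.002, 0.035, -0.0], 'joint_efforts': [0.014, -42.599, -33.528, 0.014, 0.212, -0.006], 'tool_pos': [0.539, 0.046, 0.096], 'orientation': [0.154, 0.988, 0.002, 0.003], 'ft_force': [-0.898, 0.531, -4.293], 'moment': [0.004, -0.049, -0.038], 'finger_gap': 0.154}
497 [0.06107277 0.06926161 0.07080439 0.0720527  0.07803755]
```

View pics/s4.png

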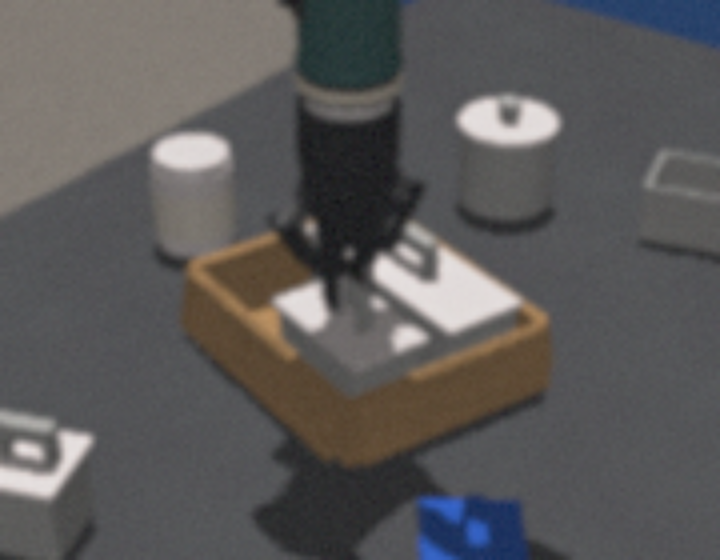

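The lid reads about 71–72 mm, which puts the pan on the carton floor (5 + 67). In the view it stands inside the walls with room at the far end. Releasing.

Call:
{"op": "play_rows", "data": {"steps": [[[0, 0, 0], [0, 0, 0], 45], [[0, 0, 0], [0, 0, 0], 45], [[0, 0, 0], [0, 0, 0], 45], [[0, 0, 0], [0, 0, 0], 45], [[0, 0, -0.5], [0, 0, 0], 45], [[0, 0, -1.5], [0, 0, 0], 45], [[0, 0, -3], [0, 0, 0], 45], [[0, 0, -3], [0, 0, 0], 45], [[0, 0, -2], [0, 0, 0], 60], [[0, 0, 0], [0, 0, 0], 60]]}}

```text
t: 8.63
tool_pos: [0.5384, 0.046, 0.197]
orientation: [0.154, 0.988, 0.001, 0.001]
ft_force: [0.7, -0.7, 0.4]
finger_gap: 0.605
```

```bash
python3 plan.py 610.6 313.7 190 200.5 60
```

```text
t 8.63 pos [538.4  46.  197. ] yaw 162.3 D [ 72.2 267.7  -7. ] n 8 F [ 0.7 -0.7  0.4] gap 0.605 q [ 0.04  0.04  1.95  0.    1.15 -1.22]
[[[0.16,3.46,0.1],[0.0,0.0,-0.96],60.0],[[-0.13,3.46,0.1],[0.0,0.0,-0.96],60.0],[[-0.42,3.44,0.1],[0.0,0.0,-0.96],60.0],[[-0.7,3.39,0.09],[0.0,0.0,-0.96],60.0],[[-0.98,3.32,0.09],[0.0,0.0,-0.96],60.0],[[-1.26,3.23,0.09],[0.0,0.0,-0.96],60.0],[[-1.52,3.11,0.09],[0.0,0.0,-0.96],60.0],[[-1.78,2.98,0.09],[0.0,0.0,-0.96],60.0]]
```

Call:
{"op": "play_rows", "data": {"steps": [[[0.2, 3.4, 0.1], [0, 0, -1], 60], [[-0.1, 3.4, 0.1], [0, 0, -1], 60], [[-0.4, 3.4, 0.1], [0, 0, -1], 60], [[-0.7, 3.4, 0.1], [0, 0, -1], 60], [[-1.0, 3.3, 0.1], [0, 0, -1], 60], [[-1.2, 3.2, 0.1], [0, 0, -1], 60], [[-1.4, 2.6, 0.1], [0, 0, -0.8], 60], [[-0.9, 1.5, 0.1], [0, 0, -0.6], 60], [[0, 0, 0], [0, 0, 0], 60], [[0, 0, 0], [0, 0, 0], 60]]}}

```text
t: 9.47
tool_pos: [0.6018, 0.3008, 0.184]
orientation: [-0.181, 0.983, -0.0, 0.002]
ft_force: [-0.6, -0.7, 0.2]
finger_gap: 0.602
```

```bash
python3 plan.py 610.6 313.7 130 200.5 60
python3 - <<'E'
from h import *
p,d=grab("side");P=world("side",d);np.savez("side3.npz",p=p,d=d)
print(measure(P,(270,325,160,210),(.062,.08)))
E
```

```text
t 9.47 pos [601.8 300.8 184. ] yaw -159.1 D [  8.8  12.9 -54. ] n 2 F [-0.6 -0.7  0.2] gap 0.602 q [ 0.43  0.3   1.67 -0.    1.16 -1.51]
[[[-0.63,0.45,2.7],[-0.01,0.02,0.04],60.0],[[-0.63,0.45,2.7],[-0.01,0.02,0.04],60.0]]
{'lid': (array([538.6,  47.3]), array([118.7,  72.9]), -16.9, 405, 0.07), 'bar': (array([538.5,  47.3]), array([51.3, 15.6]), -19.4, 77, 0.1007)}
```

Call:
{"op": "play_rows", "data": {"steps": [[[-0.6, 0.5, 2.0], [0, 0, 0], 60], [[-0.6, 0.4, 2.0], [0, 0, 0], 60], [[0, 0, 1.5], [0, 0, 0], 60], [[0, 0, 0], [0, 0, 0], 60]]}}

```text
t: 9.85
tool_pos: [0.6103, 0.3088, 0.1279]
orientation: [-0.177, 0.984, -0.001, 0.003]
ft_force: [-0.8, -0.8, -0.5]
finger_gap: 0.602
```

```bash
python3 plan.py 610.6 313.7 88 200.5 60
```

```text
t 9.85 pos [610.3 308.8 127.9] yaw -159.6 D [  0.3   4.9 -39.9] n 2 F [-0.8 -0.8 -0.5] gap 0.602 q [ 0.43  0.37  1.7  -0.    1.08 -1.49]
[[[-0.09,0.23,2.0],[-0.02,0.03,-0.01],60.0],[[-0.1,0.23,2.0],[-0.02,0.03,-0.01],60.0]]
```

Call:
{"op": "play_rows", "data": {"steps": [[[-0.1, 0.3, 1.5], [0, 0, 0], 60], [[-0.1, 0.2, 1.3], [0, 0, 0], 60], [[0, 0, 0.8], [0, 0, 0], 60], [[0, 0.1, 0.2], [0, 0, 0], 60], [[0, 0, 0], [0, 0, 0], 60]]}}

```text
t: 10.27
tool_pos: [0.6103, 0.3115, 0.0874]
orientation: [-0.174, 0.985, -0.001, 0.002]
ft_force: [1.0, 0.2, 0.3]
finger_gap: 0.598
```

```bash
python3 plan.py 610.6 313.7 88 200.5 0
```

```text
t 10.27 pos [610.3 311.5  87.4] yaw -159.9 D [0.3 2.2 0.6] n 1 F [1.  0.2 0.3] gap 0.598 q [ 0.44  0.41  1.72 -0.    1.01 -1.48]
[[[-0.1,0.19,-0.06],[-0.04,0.05,-0.08],0.0]]
```

Call:
{"op": "play_rows", "data": {"steps": [[[-0.1, 0.2, -0.1], [0, 0, 0], 60], [[0, 0, 0], [0, 0, 0], 0], [[0, 0, 0], [0, 0, 0], 0], [[0, 0, 0], [0, 0, 0], 0], [[0, 0, 0], [0, 0, 0], 0], [[0, 0, 0], [0, 0, 0], 0], [[0, 0, 0], [0, 0, 0], 0]]}}

```text
t: 10.85
tool_pos: [0.6116, 0.3146, 0.0905]
orientation: [-0.175, 0.985, -0.001, 0.004]
ft_force: [0.8, -0.7, -1.3]
finger_gap: 0.148
```

Call:
{"op": "play_rows", "data": {"steps": [[[0, 0, -0.5], [0, 0, 0], 0], [[0, 0, -1], [0, 0, 0], 0], [[0, 0, -2], [0, 0, 0], 0], [[0, 0, -2.5], [0, 0, 0], 0], [[0, 0, -2.5], [0, 0, 0], 0], [[0, 0, -1.5], [0, 0, 0], 0], [[0, 0, 0], [0, 0, 0], 0]]}}

```text
t: 11.43
tool_pos: [0.607, 0.313, 0.1923]
orientation: [-0.175, 0.985, -0.002, -0.002]
ft_force: [1.3, 1.2, -2.9]
finger_gap: 0.153
```

```bash
python3 plan.py 640 13 190 162 0
```

```text
t 11.43 pos [607.  313.  192.3] yaw -159.9 D [  33.  -300.    -2.3] n 9 F [ 1.3  1.2 -2.9] gap 0.153 q [ 0.44  0.32  1.64 -0.    1.19 -1.48]
[[[0.8,-3.26,0.04],[-0.01,-0.0,0.85],0.0],[[0.56,-3.31,0.04],[-0.01,-0.0,0.85],0.0],[[0.31,-3.34,0.04],[-0.01,-0.0,0.85],0.0],[[0.07,-3.35,0.04],[-0.01,-0.0,0.85],0.0],[[-0.18,-3.35,0.03],[-0.01,-0.0,0.85],0.0],[[-0.43,-3.33,0.03],[-0.01,-0.0,0.85],0.0],[[-0.67,-3.29,0.03],[-0.01,-0.0,0.85],0.0],[[-0.91,-3.23,0.03],[-0.01,-0.0,0.85],0.0],[[-1.15,-3.15,0.03],[-0.01,-0.0,0.85],0.0]]
```

Call:
{"op": "play_rows", "data": {"steps": [[[0.4, -1.6, 0], [0, 0, 0.5], 0], [[0.7, -3.0, 0], [0, 0, 0.8], 0], [[0.4, -3.2, 0], [0, 0, 0.8], 0], [[0.2, -3.2, 0], [0, 0, 0.8], 0], [[0, -3.2, 0], [0, 0, 0.8], 0], [[-0.2, -3.2, 0], [0, 0, 0.8], 0], [[-0.5, -3.2, 0], [0, 0, 0.8], 0], [[-0.7, -3.2, 0], [0, 0, 0.8], 0], [[-0.9, -3.0, 0], [0, 0, 0.8], 0], [[-0.6, -1.6, 0], [0, 0, 0.6], 0], [[0, -0.6, 0], [0, 0, 0], 0], [[0, 0, 0], [0, 0, 0], 0], [[0, 0, 0], [0, 0, 0], 0]]}}

```text
t: 12.52
tool_pos: [0.6221, 0.0009, 0.1828]
orientation: [0.171, 0.985, -0.005, -0.008]
ft_force: [-0.4, 1.6, -3.3]
finger_gap: 0.149
```

```bash
python3 plan.py 638 13.5 140 162 0
```

```text
t 12.52 pos [622.1   0.9 182.8] yaw 160.3 D [ 15.9  12.6 -42.8] n 2 F [-0.4  1.6 -3.3] gap 0.149 q [-0.03  0.22  1.78 -0.01  1.16 -1.26]
[[[-0.57,0.89,2.12],[-0.07,-0.08,-0.17],0.0],[[-0.56,0.86,2.13],[-0.07,-0.08,-0.17],0.0]]
```

Call:
{"op": "play_rows", "data": {"steps": [[[-0.6, 0.9, 0.5], [-0.1, -0.1, -0.2], 0], [[-0.6, 0.8, 1.0], [-0.1, -0.1, -0.2], 0], [[0, 0, 1.0], [0, 0, 0], 0], [[0, 0, 0.5], [0, 0, 0], 0], [[0, 0, 0], [0, 0, 0], 0], [[0, 0, 0], [0, 0, 0], 0]]}}

```text
t: 13.02
tool_pos: [0.6387, 0.021, 0.1484]
orientation: [0.148, 0.989, 0.004, 0.001]
ft_force: [-0.9, -0.3, -2.9]
finger_gap: 0.151
```

```bash
python3 plan.py 638 13.5 115 162 0;  python3 - <<'E'
from h import *
p,d=grab("side")
cv2.imwrite("pics/s5.png",cv2.resize(p[100:240,220:400][...,::-1],None,fx=4,fy=4))
E
```

```text
t 13.02 pos [638.7  21.  148.4] yaw 162.9 D [ -0.7  -7.5 -33.4] n 1 F [-0.9 -0.3 -2.9] gap 0.151 q [-0.01  0.27  1.78  0.01  1.09 -1.29]
[[[-0.15,-0.77,3.33],[0.09,0.02,0.19],0.0]]
```

View pics/s5.png

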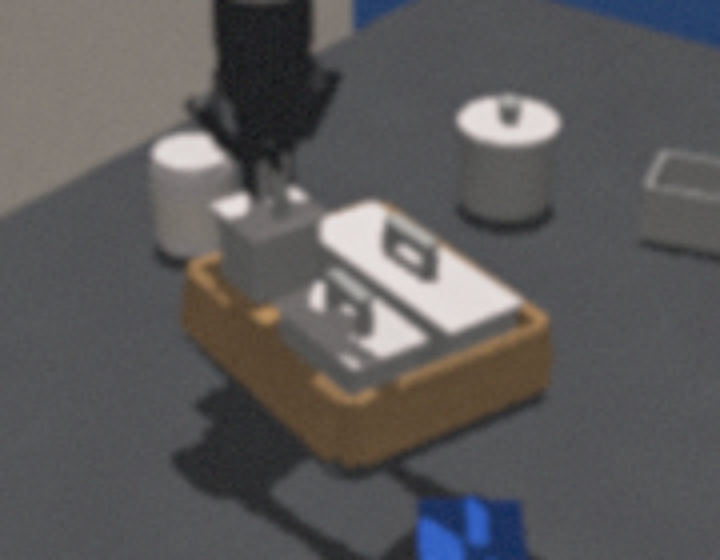

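The small pan (270,245) hangs level over the free far end, and the oblong pan sits flat at (350,330). I'll correct y by about 7 mm before lowering.

Call:
{"op": "play_rows", "data": {"steps": [[[-0.1, -0.4, 0], [0.1, 0, 0.1], 0], [[-0.1, -0.4, 0.5], [0, 0, 0.1], 0], [[0, 0, 1.0], [0, 0, 0], 0], [[0, 0, 0.5], [0, 0, 0], 0], [[0, 0, 0], [0, 0, 0], 0], [[0, 0, 0], [0, 0, 0], 0]]}}

```text
t: 13.57
tool_pos: [0.6387, 0.0117, 0.1278]
orientation: [0.158, 0.987, -0.001, 0.002]
ft_force: [-0.4, 0.7, -3.3]
finger_gap: 0.148
```

```bash
python3 plan.py 638 13.5 96 162 0
```

```text
t 13.57 pos [638.7  11.7 127.8] yaw 161.8 D [ -0.7   1.8 -31.8] n 1 F [-0.4  0.7 -3.3] gap 0.148 q [-0.02  0.29  1.8  -0.    1.05 -1.27]
[[[0.13,0.16,3.18],[-0.01,0.04,-0.04],0.0]]
```

Call:
{"op": "play_rows", "data": {"steps": [[[0.1, 0.1, 0.8], [0, 0, 0], 0], [[0, 0, 0.8], [0, 0, 0], 0], [[0, 0, 0.7], [0, 0, 0], 0], [[0, 0, 0.4], [0, 0, 0], 0], [[0, 0, 0], [0, 0, 0], 0]]}}

```text
t: 13.98
tool_pos: [0.638, 0.0127, 0.0979]
orientation: [0.158, 0.987, -0.001, 0.002]
ft_force: [-0.2, 0.1, -3.4]
finger_gap: 0.146
```

```bash
python3 plan.py 638 13.5 96 162 0
```

```text
t 13.98 pos [638.   12.7  97.9] yaw 161.8 D [-0.   0.8 -1.9] n 1 F [-0.2  0.1 -3.4] gap 0.146 q [-0.02  0.32  1.82 -0.    1.   -1.27]
[[[0.03,0.07,0.19],[-0.01,0.04,-0.04],0.0]]
```

Call:
{"op": "play_rows", "data": {"steps": [[[0, 0, 0.2], [0, 0, 0], 0], [[0, 0, 0.3], [0, 0, 0], 0], [[0, 0, 0.3], [0, 0, 0], 0], [[0, 0, 0], [0, 0, 0], 0]]}}

```text
t: 14.32
tool_pos: [0.6403, 0.0123, 0.0967]
orientation: [0.158, 0.987, -0.001, 0.004]
ft_force: [0.7, -0.3, -3.1]
finger_gap: 0.148
```

Run:
```python
from h import *
p,d=grab("side");P=world("side",d)
B=np.zeros((400,640),bool);B[150:190,268:305]=1
m=B&(P[...,2]>.06)&(P[...,2]<.09)&(P[...,0]>.6)&(P[...,0]<.69)&(P[...,1]>-.03)&(P[...,1]<.06)
print(m.sum(),np.percentile(P[m][:,2],[10,25,50,75,90]))
```

```text
244 [0.06559871 0.06947234 0.07135682 0.07272995 0.0764379 ]
```

Call:
{"op": "play_rows", "data": {"steps": [[[-0.1, 0, 0.3], [0, 0, 0], 0], [[-0.1, 0, 0.4], [0, 0, 0], 0], [[0, 0, 0.2], [0, 0, 0], 0]]}}

```text
t: 14.62
tool_pos: [0.6444, 0.0117, 0.0956]
orientation: [0.158, 0.987, -0.001, 0.006]
ft_force: [0.8, -0.2, -3.9]
finger_gap: 0.153
```

It's on the floor: the lid reads 71 mm and there's no further descent. Releasing.

Call:
{"op": "play_rows", "data": {"steps": [[[0, 0, 0], [0, 0, 0], 45], [[0, 0, 0], [0, 0, 0], 45], [[0, 0, 0], [0, 0, 0], 45], [[0, 0, 0], [0, 0, 0], 45], [[0, 0, -0.5], [0, 0, 0], 45], [[0, 0, -1.5], [0, 0, 0], 45], [[0, 0, -3], [0, 0, 0], 45], [[0, 0, -3], [0, 0, 0], 45], [[0, 2.5, -3], [0, 0, 0], 60], [[0, 4, -2], [0, 0, 0], 60], [[0, 4, 0], [0, 0, 0], 60], [[0, 4, 0], [0, 0, 0], 60], [[0, 4, 0], [0, 0, 0], 60], [[0, 4, 0], [0, 0, 0], 60], [[0, 3, 0], [0, 0, 0], 60], [[0, 0, 0], [0, 0, 0], 60]]}}

```text
t: 15.95
tool_pos: [0.727, 0.2623, 0.2333]
orientation: [0.162, 0.987, 0.001, 0.007]
ft_force: [-0.6, -0.6, -0.6]
finger_gap: 0.602
```

Run:
```python
from h import *
T,d=grab("top");P=world("top",d);S,e=grab("side");Q=world("side",e)
for n,X in(("top",P),("side",Q)):
    for k,(x0,x1,y0,y1) in dict(obl=(.46,.605,0,.095),small=(.595,.69,-.03,.06),long=(.44,.67,-.11,-.01)).items():
        b=(X[...,0]>x0)&(X[...,0]<x1)&(X[...,1]>y0)&(X[...,1]<y1)
        m=b&(X[...,2]>.066)&(X[...,2]<.078)
        nn,l,st,_=cv2.connectedComponentsWithStats(m.astype(np.uint8));m=l==1+np.argmax(st[1:,4])
        A=np.c_[X[m][:,:2],np.ones(m.sum())];c=np.linalg.lstsq(A,X[m][:,2],rcond=None)[0]
        print(n,k,rect(X,m),"z",round(float(np.median(X[m][:,2])),4),"slope",c[:2].round(3))
a=cv2.resize(T[120:230,295:400][...,::-1],(400,420));b=cv2.resize(S[130:230,255:365][...,::-1],(400,420))
cv2.imwrite("pics/end.png",np.hstack([a,b]))
s=monitor.observe();print(s["t"],np.round(s["tool_pos"],3),np.round(s["ft_force"],1))
```

```text
top obl (array([539. ,  44.9]), array([114.5,  70.1]), -17.7, 744) z 0.0715 slope [0.002 0.006]
top small (array([644.1,  10.9]), array([69.7, 66.1]), 71.6, 392) z 0.0714 slope [-0.008  0.003]
top long (array([551., -52.]), array([199.8,  74.8]), -16.3, 1406) z 0.0714 slope [-0.     0.003]
side obl (array([539.1,  49.4]), array([118.5,  70.8]), -14.0, 389) z 0.0703 slope [ 0.003 -0.008]
side small (array([641.9,  13.5]), array([71.8, 63.5]), 71.2, 202) z 0.0703 slope [ 0.018 -0.016]
side long (array([550.4, -49. ]), array([202.2,  76.4]), -14.7, 590) z 0.0701 slope [ 0.001 -0.003]
16.05 [0.726 0.258 0.233] [ 0.9 -0.4 -0.1]
```

View pics/end.png

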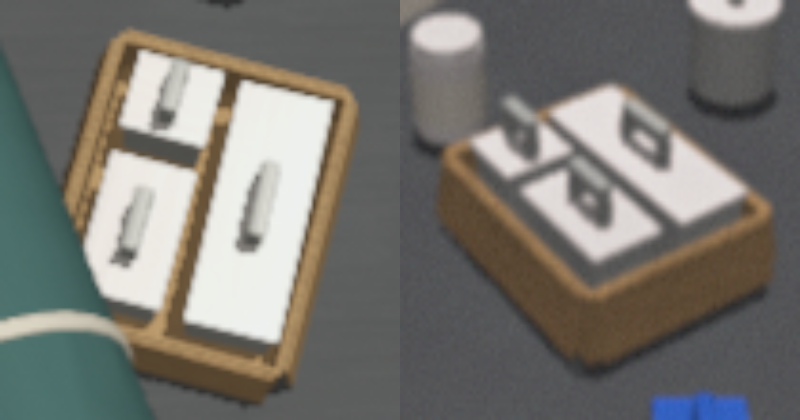

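All three lids are level and at the same height (about 71.5 mm), with gaps all round, and the robot is clear.

```bash
python3 -c "
from station import arm; print(arm.hand_in())"
```

```text
the job is handed in; nothing more can be done
None
```

The two smaller steel pans are in the carton's free strip beside the long pan, and I handed the job in at about 16 s. I lifted each by its bar handle and lowered it to the floor: the oblong pan at the near end, the small pan at the far end. I left the blue and orange look-alikes, the canister, the lidless pan and the can alone.

**Final checks:**
- **Height and level:** all three lids read 71.4–71.5 mm from the top camera and 70.1–70.3 mm from the side camera, which reads about 1.5 mm low; the expected height on the floor is 72 mm. All three lids are level in the top view.
- **Fit:** gaps show around the pans in both views, and the arm was clear.

**What disagreed:**
- **Camera offset:** the two cameras differ by 2–5 mm in y.
- **Small pan slope:** the side view gave the small pan's lid about 1° of slope. I put this down to noise from few pixels, since the top view shows it flat.
- **Contact on lowering:** the wrist force barely changed when each pan touched down. I judged contact from the lid heights and from the arm no longer descending.

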